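Set and lock a blank in the drilling jig

ROBOT

A 6-joint arm with a two-finger parallel gripper is mounted at the origin on the work surface. World frame = base frame: x ahead of the robot, y to its left, z up, the work surface at z = 0. Lengths are in m, angles in rad, forces in N, time in s.
With the tool pointing down it reaches from about 0.3 to 0.775 m from the base axis. Payload 14.6 kg.
Tool frame: the origin (TCP) lies on the centre line of the jaws, within the pads' length; the fingertips stand 19 mm ahead of it and the grasp point (between the pads) is the TCP; y points along the fingers, x is the direction in which the jaws open and shut, and the axes are right-handed (so a half turn about y gives the same grasp; the last joint's range is limited). The gripper opens to 94 mm and grips with 3 to 60 N. Pads are 16 mm wide; open, the fingers measure 119 mm over their backs; the gripper's body (75 mm by 177 mm) begins 78 mm behind the grasp point.
Start: joints at [-1.185, 0.3, 1.521, -0, 1.321, -0.067], TCP at [0.241, -0.495, 0.224] pointing down, gripper open.
Joint ranges: [-3.03, 3.03], [-0.79, 2.21], [0.23, 2.52], [-1.04, 4.18], [0, 3.07], [-2.55, 2.55]. Speed limits (rad/s): [2.22, 2.22, 2.57, 3.14, 3.14, 3.14].

INTERFACE

Orientations are given as [roll, pitch, yaw] about the fixed x, y, z axes, in that order (R = Rz(yaw) Ry(pitch) Rx(roll)).
In Python, from station import ctrl, optics gives the robot as it stands.
- The arm moves only by the tool jog_arm, never from a script. Its argument "targets" is a list of rows, each a list of 3 entries, a list of its own where there are three numbers: the finger opening in cm, from 0 to 9.4, then the shift along the tool's x, y, z in cm, then the turn about the tool's y in rad. A call has 1 to 10 rows; each row is the pose to reach, as a shift and turn from the pose commanded when the call began, along the tool's axes at that moment; what a row does not reach only later rows make up. A row lasts 1/10 s, in which the tool goes at most 50 mm and 8.59 degrees, less where a joint would pass 70% of its speed; a pose out of reach is approached as far as the arm can. A call with a gripper value outside its range is refused whole. The fingers move at their own pace and stop on an object; "grip_force" is the grip in N (left out, the last holds). Time passes only in rows, so rows that repeat a pose let the fingers close. It gives the time, the measured TCP pose, the force and the opening at its end, in the units of the state.
- ctrl.get_obs(): the state, without advancing time (a new reading comes with each control period).
- optics.camera(name): name is "scene" or "top" or "wrist"; returns a dict with "img" (480x640x3 uint8, red, green, blue), "range_z" (480x640 float32, m along the optical axis (not along the pixel's ray), 0 where there is no reading), "camera_matrix" (3x3 intrinsics, pixels), "k1" (the pictures are not rectified: a ray, as slopes to the right and down, at radius r is drawn at 1 + k1 r^2 times it, then the intrinsics apply), "world_to_cam" (4x4, takes a point from world to camera coordinates); the wrist camera has in their place "mount" (4x4, takes a point from camera to tool coordinates, whose origin is the TCP and whose axes are the tool frame's). Camera axes: x right, y up, looking along -z (the intrinsics and any distortion apply to the point x, -y, -z); pixel columns grow to the right and rows downward; lengths in m; the calibration is good to about 2 mm. A picture is of the moment at which its call begins: read the wrist's pose just before it.
- ctrl.hand_in(): hands the job in, once; it reports no verdict.
The state is a dict: "time_s": time; "qpos": joint angles; "joint_vel": joint speeds; "tau": joint torques, N m; "ee_pos": TCP position; "eef_rot": TCP orientation; "force": force on the tool from outside, world axes, zero at the start; "moment": the same for the moment, N m; "grip_width": finger opening in m.
Only numpy, scipy, OpenCV 4.12 (cv2) and the standard library are available. Lean on these libraries where they do the work, as an engineer would, in place of code of your own. Each camera call takes 0.05 s, during which the arm holds its last target. There are 200 camera calls.

TASK

Get the wooden blank in the drilling jig ready for drilling. With a fingertip, slide it along the fence until its end meets the steel end stop; then lock it there by pushing on the arm of each of the two cam levers with one finger, until both levers are turned fully round to their stop pins. Nothing is picked up: the blank stays flat on the jig, and the other things lying about are left where they are.

Things in the scene. Friction and masses are not known exactly. Their poses are not given: they have to be found in the camera images.
- jig: Drilling jig fixed to the bench: plywood base 275 x 385 x 18 mm. Origin on the bench under it; x points across the jig from the levers to the fence, y along the fence to the end stop, z up. In this frame (mm) the base covers x -155 to 120, y -200 to 185, top z 18; lever pivots at x -25.5, y 92 (left) and y -58 (right).
- fence_face (a point): Point on the working face (facing jig -x) of the fence, an aluminium bar 16 mm thick along the jig's y, top 48 mm above the bench. Jig frame: x 72, y -10, z 33 mm.
- stop_face (a point): Point on the working face (facing jig -y) of the end stop, a steel block 46 x 16 x 24 mm on the base, top 42 mm above the bench. Level with the middle of the blank's end when home: jig frame x 42, y 142, z 30.5 mm. Axes as the jig's.
- guide (a point): Centre of the top of the steel drill bush (18 mm diameter, 64 mm above the bench; jig frame x 42, y 72 mm) on the dark steel drill-guide plate 64 x 44 x 6 mm, which is fixed on the fence and reaches over the blank's path, 5 mm clear above the blank.
- blank: Loose dark walnut bar 60 (x) x 240 (y) x 25 (z) mm, about 0.26 kg, flat on the jig's base (underside 18, top 43 mm above the bench). Origin: centre of underside; axes nearly the jig's. Starts 1 to 4 mm off the fence and 20 to 45 mm short of the stop. Slides with 1 to 3 N. Home: +y end on the end stop; the closed cams press its side on the fence.
- blank_stop_end (a point): Centre of the blank's +y end face (the end that must meet the end stop), 12.5 mm above its underside.
- blank_free_end (a point): Centre of the blank's -y end face (60 mm wide, 25 mm high), the end to push on; 12.5 mm above its underside.
- lever_left (a joint): Turn (rad) of the cam lever nearer the end stop about its upright pivot, anticlockwise from above. 0 = open: arm 66 degrees from jig -x towards +y. 1.15 = fully closed: arm along jig -x, at its stop pin. Starts at 0 to 0.2. Turns with 1 to 2 N at the push point, stays where left; over the last 0.2 rad the cam grips the blank, the push rises to 8 to 15 N, and the blank is dragged towards the stop.
- lever_right (a joint): The same for the cam lever farther from the end stop.
- lever_left_pivot (a point): On the left lever's pivot axis, 43 mm above the bench (arm's mid-height). The lever is an eccentric steel cam, 52 mm diameter, with a straight arm 13 mm wide, 14 mm high, reaching 108 mm from the pivot, ending in a black ball of 22 mm diameter. Its stop pin (8 mm diameter, top 54 mm above the bench) is 52 mm from the pivot in jig -x, on the -y side of the closed arm.
- lever_right_pivot (a point): The same for the right lever, which is of the same make.
- lever_left_push (a point): On the middle line of the left lever's arm, 76 mm from the pivot, 43 mm above the bench; turns with it. Push here, on the arm's +y side.
- lever_right_push (a point): The same for the right lever.
- tape_wide: Bystander: roll of cream tape lying flat, 100 mm across, 24 mm high; origin centre of underside.
- tape_blue: Bystander: roll of blue tape lying flat, 90 mm across, 18 mm high; origin centre of underside.
- glue: Bystander: white glue bottle, standing, 56 mm across, 150 mm high; origin centre of underside.
- can: Bystander: empty green drinks can, standing, 66 mm across, 115 mm high; origin centre of underside.
- pencil: Bystander: flat red pencil 12 x 110 x 8 mm lying on the jig's base; origin centre of underside.
- offcut: Bystander: wood offcut 26 x 50 x 22 mm lying on the jig's base behind the fence; origin centre of underside.
- hammer: Bystander: hammer 260 mm long, up to 26 mm high, lying on the bench right of the robot's front; origin on the bench under the middle of its length, x towards the head.
- driver: Bystander: screwdriver 200 mm long, handle 26 mm thick, lying on the bench left of the robot's front; origin on the bench under the middle of its length, x towards the tip.
Not all that is in view belongs to the job. Several things have the shape of the blank; the one meant has the colours described above.

How it is judged:
By the outcome, as a careful person would: the job done as asked, in the order asked, and still so for the second after the job is handed in, with the robot touching nothing.
It also fails if it takes over 64 s, if anything falls off the work surface, if the arm or the gripper's body presses on something with over 40 N, if the wrist force passes 120 N, or if a joint passes its speed limit or range.

## Working session

There is one attempt and no reset: what is moved stays moved. The work goes in short steps, Python scripts to look and compute and a tool call to move; the robot and the scene stay as the last step left them, time stands still between calls to the robot, and variables do not carry over. Pictures are saved under pics/ and viewed, about 8 in all and at most 12, crops included, and the job is handed in when it is done.

Besides the shell and the picture viewer there is one more tool, called after "Call:" as name(argument=value, ...) on one line, values as JSON. jog_arm: Moves the arm, as the interface text tells. Its arguments: {"type":"object","properties":{"targets":{"type":"array","items":{"type":"array"}},"grip_force":{"type":"number"}},"required":["targets"]}

```bash
mkdir -p pics; python3 - <<'E'
from station import ctrl, optics
import cv2,numpy as np,pickle
o=ctrl.get_obs();print(o)
d={}
for n in ("top","scene"):
    c=optics.camera(n);d[n]=c
    cv2.imwrite(f"pics/{n}0.png",c["img"][...,::-1]); print(n,c["camera_matrix"],c["k1"],c["world_to_cam"])
pickle.dump(d,open("d0.pkl","wb"))
E
```

```text
{'time_s': 0.0, 'qpos': array([-1.18458048e+00,  3.00512453e-01,  1.52158883e+00, -1.21089701e-05,
        1.32069082e+00, -6.66132563e-02]), 'joint_vel': array([-0.00142257, -0.00053578,  0.0002658 , -0.00050873,  0.00017642,
        0.00035781]), 'tau': array([ 5.79701482e-04, -5.31805301e+01, -3.52736807e+01,  7.08931102e-02,
        2.43788684e-02, -1.12987107e-04]), 'ee_pos': array([ 0.24052794, -0.49434813,  0.22386036]), 'eef_rot': array([-1.57072819e+00,  1.19757289e-03, -1.11796418e+00]), 'force': array([ 0.26318551, -0.55691778, -0.01889971]), 'moment': array([-0.01995083, -0.00129204, -0.03904607]), 'grip_width': 0.09430072425108223}
top [[563.56611698   0.         326.34588088]
 [  0.         563.56611698 234.08717791]
 [  0.           0.           1.        ]] 0.04735770189236476 [[-8.32852628e-03 -9.99965069e-01 -7.05019061e-04 -5.63297460e-02]
 [ 9.91927908e-01 -8.35079388e-03  1.26527822e-01 -4.76169830e-01]
 [-1.26529290e-01  3.54462212e-04  9.91962808e-01 -1.54685849e+00]
 [ 0.00000000e+00  0.00000000e+00  0.00000000e+00  1.00000000e+00]]
scene [[504.59900918   0.         315.32572607]
 [  0.         504.59900918 241.9352617 ]
 [  0.           0.           1.        ]] -0.12170922437625224 [[-0.39576331  0.91823006 -0.01499859  0.24323957]
 [-0.69940733 -0.29078468  0.65289636  0.27670845]
 [ 0.5951477   0.26888255  0.75729875 -1.48182463]
 [ 0.          0.          0.          1.        ]]
```

View pics/top0.png

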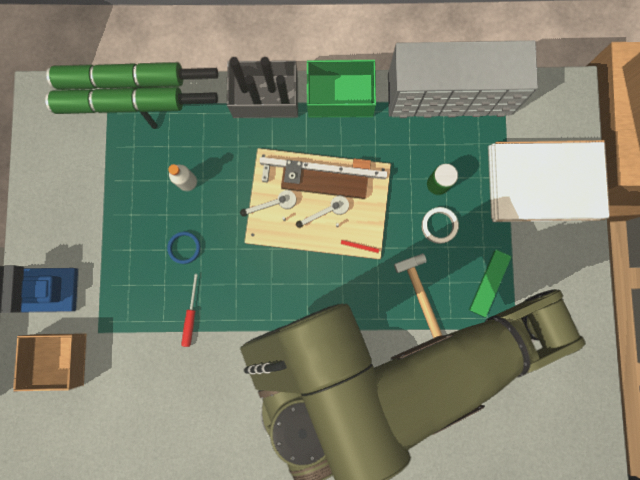

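View pics/scene0.png

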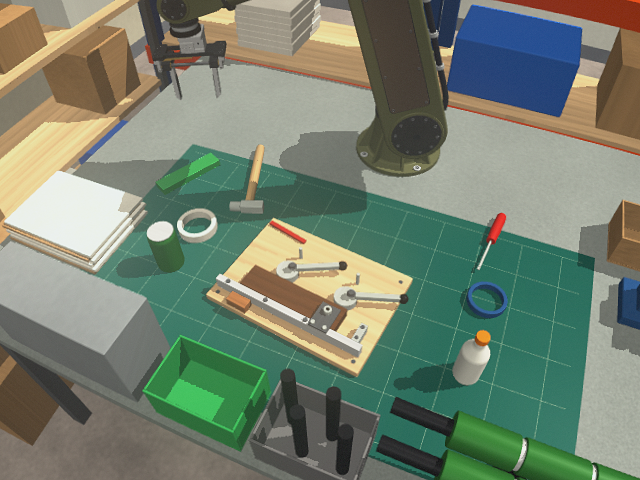

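The scene: the jig is at about (318,203) in the top view, with the fence on its far side and the stop on its left. Blank candidates are the walnut bar (325,182), the orange offcut (362,163) and the green bar (490,283). Only the bar at (325,182) is dark walnut and lies along the fence. I'll confirm with a crop and measure.

```bash
cat > h.py <<'E'
import cv2,numpy as np
def cam_rays(c,uv):
    uv=np.asarray(uv,float).reshape(-1,1,2)
    p=cv2.undistortPoints(uv,c["camera_matrix"],np.array([c["k1"],0,0,0.]))[:,0]
    d=np.c_[p[:,0],-p[:,1],-np.ones(len(p))]
    T=c.get("world_to_cam"); R=T[:3,:3]
    return -R.T@T[:3,3], d@R
def plane(c,uv,z):
    o,d=cam_rays(c,uv); return o+d*((z-o[2])/d[:,2])[:,None]
def cloud(c):
    v,u=np.mgrid[:480,:640]; o,d=cam_rays(c,np.c_[u.ravel(),v.ravel()])
    return (o+d*c["range_z"].reshape(-1,1)).reshape(480,640,3)
def proj(c,P):
    P=np.atleast_2d(P);T=c["world_to_cam"];q=P@T[:3,:3].T+T[:3,3]
    s=np.c_[q[:,0],-q[:,1]]/-q[:,2:]; s=s*(1+c["k1"]*(s**2).sum(1,keepdims=True))
    K=c["camera_matrix"]; return s*[K[0,0],K[1,1]]+K[:2,2]
def big(m):
    cs,_=cv2.findContours(m.astype(np.uint8),cv2.RETR_EXTERNAL,cv2.CHAIN_APPROX_NONE)
    return max(cs,key=cv2.contourArea)
def rect(P):
    (c,s,a)=cv2.minAreaRect((P[:,:2]*1000).astype(np.float32)); return np.round(c,1),np.round(s,1),round(a,2)
E
python3 - <<'E'
from h import *
import pickle
d=pickle.load(open("d0.pkl","rb"))
for n in d:
    c=d[n];P=cloud(c);hsv=cv2.cvtColor(c["img"],cv2.COLOR_RGB2HSV)
    H,S,V=[hsv[...,i].astype(int) for i in range(3)]
    roi=(P[...,0]>.3)&(P[...,0]<.85)&(abs(P[...,1])<.3)
    z=P[...,2]
    ply=roi&(z>.01)&(z<.12)&((abs(H-20)<12)|(z>.03))
    ply=cv2.morphologyEx(ply.astype(np.uint8),cv2.MORPH_OPEN,np.ones((3,3)))
    k=big(ply)[:,0]; print(n,"base",rect(plane(c,k,.018)))
    br=roi&(H<18)&(S>70)&(V<125)&(z>.036)&(z<.05)
    br=cv2.morphologyEx(br.astype(np.uint8),cv2.MORPH_OPEN,np.ones((3,3)))
    k=big(br)[:,0];W=plane(c,k,.043);print("blank",rect(W),"medz",np.median(z[br>0]), "px",k.min(0),k.max(0))
    blk=roi&(V<60)&(z>.03)&(z<.065)
    nn,l,st,ce=cv2.connectedComponentsWithStats(blk.astype(np.uint8))
    for i in range(1,nn):
        if st[i,4]>12: print("black",st[i],plane(c,ce[i],.045).round(4))
    wh=roi&(S<60)&(V>120)&(z>.042)&(z<.056)
    nn,l,st,ce=cv2.connectedComponentsWithStats(wh.astype(np.uint8))
    for i in range(1,nn):
        if st[i,4]>12: print("metal",st[i],np.median(z[l==i]).round(4),rect(plane(c,ce[i],.048)),rect(P[l==i]))
def crop(c,x0,y0,x1,y1,f): return cv2.resize(c["img"][y0:y1,x0:x1,::-1],None,fx=f,fy=f,interpolation=cv2.INTER_CUBIC)
a=crop(d["top"],235,140,400,265,4.8);cv2.imwrite("pics/c1.png",a)
E
```

```text
top base (array([568.8, -26.6]), array([406.2, 277.3]), 82.74)
blank (array([620.3, -55.2]), array([234.1,  60.7]), 82.52) medz 0.04228295740481136 px [282 170] [366 197]
metal [393 111   9   2  14] 0.049 (array([ 822.5, -264.1]), array([0., 0.]), 0.0) (array([ 822.3, -263.7]), array([ 4.4, 22.6]), 4.89)
metal [260 157  31   9 156] 0.0479 (array([681.2,  83.6]), array([0., 0.]), 0.0) (array([680. ,  82.7]), array([86. , 18.8]), 81.41)
metal [302 162  85  16 454] 0.0479 (array([ 654.5, -112.9]), array([0., 0.]), 0.0) (array([ 654.9, -110.9]), array([238.4,  17.9]), 82.62)
metal [262 175   5   6  13] 0.0442 (array([634.1, 114.4]), array([0., 0.]), 0.0) (array([635.7, 115.6]), array([16.3, 10. ]), 26.23)
metal [246 199  40  15 159] 0.0494 (array([554.2, 114. ]), array([0., 0.]), 0.0) (array([556.2, 109.4]), array([ 15.6, 112.4]), 16.38)
metal [301 205  33  20 156] 0.0488 (array([528.2, -35.8]), array([0., 0.]), 0.0) (array([528.7, -34.7]), array([15.2, 98.3]), 25.55)
scene base (array([570.6, -30.1]), array([407.7, 279.5]), 82.68)Traceback (most recent call last):
  File "<stdin>", line 14, in <module>
  File "h.py", line 19, in big
    return max(cs,key=cv2.contourArea)
ValueError: max() iterable argument is empty
```

```bash
python3 - <<'E'
from h import *
import pickle
d=pickle.load(open("d0.pkl","rb"))
a=np.radians(-7.4);ex=np.array([np.cos(a),np.sin(a)]);ey=np.array([-ex[1],ex[0]])
def crop(c,x0,y0,x1,y1,f): return cv2.resize(c["img"][y0:y1,x0:x1,::-1],None,fx=f,fy=f,interpolation=cv2.INTER_CUBIC)
for n in d:
    c=d[n];P=cloud(c);hsv=cv2.cvtColor(c["img"],cv2.COLOR_RGB2HSV)
    H,S,V=[hsv[...,i].astype(int) for i in range(3)];z=P[...,2]
    roi=(P[...,0]>.3)&(P[...,0]<.85)&(abs(P[...,1])<.3)
    ply=roi&(abs(H-20)<12)&(z>.012)&(z<.024)
    ply=cv2.morphologyEx(ply.astype(np.uint8),cv2.MORPH_OPEN,np.ones((3,3)))
    pts=np.argwhere(ply)[:,::-1]; W=plane(c,pts,.018); r=rect(W)
    print(n,"base",r)
    q=r[0]+17.5*ex+7.5*ey; print(" origin",q)
    m=roi&(z>.044)&(z<.052)&(S<70)&(V>100)
    F=P[m][:,:2]*1000-q; fx,fy=F@ex,F@ey
    s=(fx>60)&(fx<100); k=np.polyfit(fy[s],fx[s],1); print(" fence x mid",np.median(fx[s]),"yaw corr deg",np.degrees(k[0]), fy[s].min(),fy[s].max(),np.percentile(fx[s],[2,98]))
    br=roi&(z>.037)&(z<.047)&(S>60)&(V<140)&((H<20)|(H>170))
    br=cv2.morphologyEx(br.astype(np.uint8),cv2.MORPH_OPEN,np.ones((3,3)))
    B=plane(c,np.argwhere(br)[:,::-1],.043)[:,:2]*1000-q;bx,by=B@ex,B@ey
    s=(bx<80)&(bx>0);print(" blank",s.sum(),"x",np.percentile(bx[s],[1,99]),"y",np.percentile(by[s],[.5,99.5]))
    for nm,y0 in(("L",92),("R",-58)):
        A=P[roi&(z>.046)&(z<.058)][:,:2]*1000-q; x,y=A@ex+25.5,A@ey-y0
        rr=np.hypot(x,y); s=(rr>40)&(rr<95)&(x<0)&(y>-15)&(y<rr*.97+20)
        ang=np.degrees(np.arctan2(y[s],-x[s])); print(" lever",nm,s.sum(),"deg from -x",np.median(ang),"turn",np.radians(66-np.median(ang)))
cv2.imwrite("pics/c1.png",crop(d["top"],235,140,400,265,4.8))
E
```

```text
top base (array([539.9, -81.3]), array([477.6, 319.9]), 82.76)
 origin [558.22021232 -76.11638922]
 fence x mid 95.42428398533517 yaw corr deg -1.7438326769823875 -141.45821404937732 208.89666141545482 [65.32170605 99.74086668]
 blank 765 x [29.36360682 78.96635299] y [-86.76962289 142.3349917 ]
 lever L 43 deg from -x -0.94002745897981 turn 1.1683238805346112
 lever R 33 deg from -x 85.05714343637474 turn -0.3326098989895658
scene base (array([535.1, -80.3]), array([489.1, 336.4]), 82.35)
 origin [553.42021232 -75.11638922]
 fence x mid 98.3685550374455 yaw corr deg -2.855470672151266 -135.1448135287939 217.95374707200898 [62.89758551 99.93309225]
 blank 1400 x [36.83043706 79.94959851] y [-84.4221659  152.52115108]
 lever L 21 deg from -x 59.58282596774078 turn 0.11200081553640417
 lever R 27 deg from -x 63.063410972161314 turn 0.05125314731372449
```

View pics/c1.png

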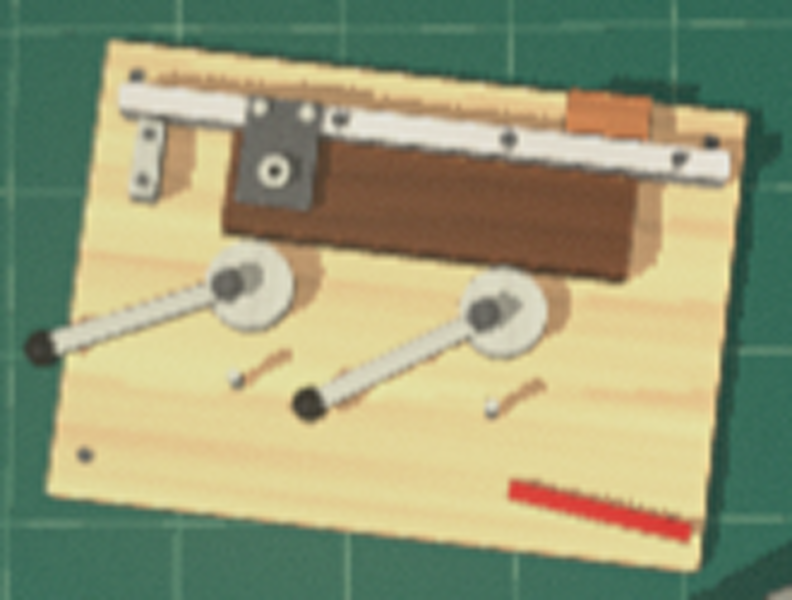

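The crop confirms it: the dark walnut bar, crop px (225..635, 150..280), lies under the guide plate and is the blank. The offcut is the orange block behind the fence. The arms run from the cams to the black balls at crop (40,348) and (309,404). I'll fit the jig pose from the landmarks.

```bash
cat >> h.py <<'E'
def J(q,a,p):
    ca,sa=np.cos(a),np.sin(a); p=np.atleast_2d(p); return np.c_[q[0]+ca*p[:,0]-sa*p[:,1],q[1]+sa*p[:,0]+ca*p[:,1]]
def Jinv(q,a,w):
    ca,sa=np.cos(a),np.sin(a); w=np.atleast_2d(w)[:,:2]-q; return np.c_[ca*w[:,0]+sa*w[:,1],-sa*w[:,0]+ca*w[:,1]]
E
python3 - <<'E'
from h import *
import pickle
from scipy.optimize import least_squares
c=pickle.load(open("d0.pkl","rb"))["top"]
f=lambda x,y,z:plane(c,[(x+.5)/4.8+235-.5,(y+.5)/4.8+140-.5],z)[0,:2]*1000/1 
f=lambda x,y,z:plane(c,[[(x+.5)/4.8+234.5,(y+.5)/4.8+139.5]],z/1000)[0,:2]*1000
L=[((275,171,64),(42,72)),((236,379,54),(-77.5,81.5)),((491,408,54),(-77.5,-68.5)),((108,41,18),(120,185)),((748,113,18),(120,-200)),((697,566,18),(-155,-200)),((47,490,18),(-155,185))]
W=np.array([f(*l[0]) for l in L]);M=np.array([l[1] for l in L])
r=least_squares(lambda p:(J(p[:2],p[2],M)-W).ravel(),[560,-30,-.13],loss="soft_l1")
q,a=r.x[:2],r.x[2];print(q,np.degrees(a));print(r.fun.reshape(-1,2).round(1))
sh=lambda n,p:print(n,Jinv(q,a,f(*p)).round(1)[0])
for n,p in dict(fence_tl=(120,84,48),fence_tr=(730,152,48),fence_br=(728,184,48),free_top=(637,182,43),free_bot=(626,282,43),stop_bot=(223,231,43),ballL=(40,348,43),ballR=(309,404,43),stopTL=(137,116,42),stopBR=(156,201,42),armL=(135,314,50),armR=(405,356,50),cap=(233,283,60),capR=(488,314,60)).items(): sh(n,p)
np.save("jig.npy",r.x)
E
```

```text
[585.97899213 -32.11002693] -7.155480752645213
[[-0.1  0.2]
 [ 2.3  1.4]
 [ 1.7 -0.8]
 [ 0.4  0.1]
 [-0.2 -0. ]
 [-2.5 -1.6]
 [-2.4  0.4]]
fence_tl [ 86.7 169.7]
fence_tr [  87.8 -189.4]
fence_br [  68.7 -190.2]
free_top [  64.9 -137.6]
free_bot [   5.1 -137.6]
stop_bot [ 7.8 99.4]
ballL [-73.2 196.1]
ballR [-87.7  37.1]
stopTL [ 70.3 158.3]
stopBR [ 21.2 140.7]
armL [-48.1 143.1]
armR [-54.3 -15.1]
cap [-25.2  88. ]
capR [-26.1 -60. ]
```

Landmarks fit to about 2 mm. The blank's free end is near jig y -138, about 41 mm short of home. I'll compute the approach above its free end.

```bash
cat >> h.py <<'E'
from scipy.spatial.transform import Rotation as Ro
def go(o,jx,jy,z,jyaw=0):
    "shift (cm, tool axes) and turn for TCP to jig x,y (mm), z (mm), tool x at jyaw from jig x"
    x=np.load("jig.npy"); w=np.r_[J(x[:2],x[2],[jx,jy])[0],z]/1000
    R=Ro.from_euler("xyz",o["eef_rot"]); s=R.inv().apply(w-o["ee_pos"])*100
    t=-((x[2]+jyaw)-o["eef_rot"][2]); return s.round(2),round(float(t),3)
def where(o):
    x=np.load("jig.npy"); return Jinv(x[:2],x[2],o["ee_pos"][:2]*1000).round(1)[0],round(o["ee_pos"][2]*1000,1),"jyaw",round(o["eef_rot"][2]-x[2],3),"F",o["force"].round(1),"t",o["time_s"]
E
python3 - <<'E'
from h import *
from station import ctrl
print(go(ctrl.get_obs(),37,-165,150))
E
```

```text
(array([-10.61,   7.41,  45.38]), -0.993)
```

Call:
jog_arm(targets=[[0,[-1.1,0,4.6],-0.1],[0,[-2.2,0,9.2],-0.2],[0,[-3.3,0,13.8],-0.3],[0,[-4.4,0,18.4],-0.4],[0,[-5.5,1,23],-0.5],[0,[-6.6,2,27.6],-0.6],[0,[-7.7,3,32.2],-0.7],[0,[-8.8,4,36.8],-0.8],[0,[-9.8,6,41.4],-0.9],[0,[-10.6,7.4,45.4],-0.993]], grip_force=20)

```text
time_s: 1.1
ee_pos: [0.6036, -0.1988, 0.149]
eef_rot: [-1.57, 0.001, -0.12]
force: [-0.5, -1.4, 0.0]
grip_width: 0.0178
```

Call:
jog_arm(targets=[[0,[0,0,0],0],[0,[0,0,0],0]])

```text
time_s: 1.3
ee_pos: [0.6024, -0.2001, 0.1496]
eef_rot: [-1.571, 0.002, -0.124]
force: [-0.3, -0.2, -0.2]
grip_width: 0.0019
```

```bash
python3 - <<'E'
from h import *
from station import ctrl,optics
o=ctrl.get_obs();print(where(o),o["eef_rot"],o["grip_width"],go(o,37,-165,44))
c=optics.camera("wrist");cv2.imwrite("pics/w1.png",c["img"][...,::-1])
for n in ["mount","camera_matrix","k1"]:print(c[n])
E
```

```text
(array([  37.2, -164.6]), np.float64(149.6), 'jyaw', np.float64(0.0), 'F', array([-0.3, -0.2, -0.2]), 't', 1.3) [-1.57057559  0.0016245  -0.12441993] 0.0019241347279057503 (array([-0.  , 10.56, -0.04]), 0.0)
[[ 9.99999857e-01  1.11881723e-04 -5.23680491e-04 -3.81052805e-04]
 [-5.34704396e-04  2.61862192e-01 -9.65105127e-01 -1.59025823e-01]
 [ 2.91544968e-05  9.65105269e-01  2.61862215e-01  7.76353474e-02]
 [ 0.00000000e+00  0.00000000e+00  0.00000000e+00  1.00000000e+00]]
[[331.58037222   0.         320.82185179]
 [  0.         331.58037222 241.78699235]
 [  0.           0.           1.        ]]
-0.05134293797395276
```

View pics/w1.png

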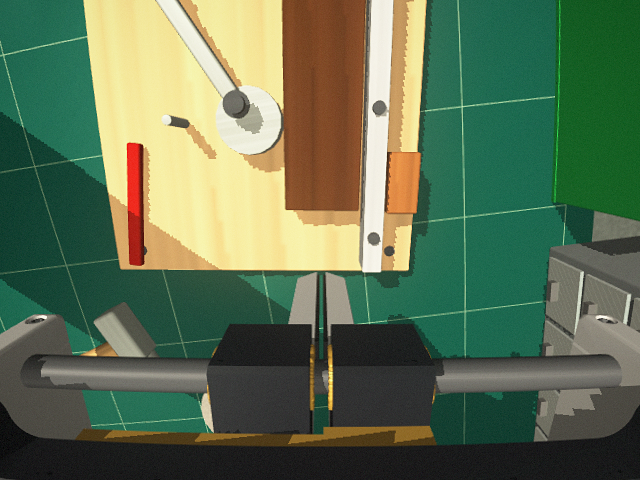

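The wrist view shows the free end edge at row 210, columns 286 to 362, with the fingers below it at (320,280). The path ahead is clear.

```bash
python3 - <<'E'
from h import *
from station import ctrl,optics
o=ctrl.get_obs();c=optics.camera("wrist")
T=np.eye(4);T[:3,:3]=Ro.from_euler("xyz",o["eef_rot"]).as_matrix();T[:3,3]=o["ee_pos"]
c["world_to_cam"]=np.linalg.inv(T@c["mount"])
x=np.load("jig.npy")
for n,u,v,z in [("blankL",286,210,43),("blankR",363,211,43),("fenceendL",362,270,48),("fenceendR",382,270,48),("fenceUp",370,5,48),("pin",166,120,54),("baseR",410,271,18),("baseL",121,269,18),("cap",236,103,60)]:
    print(n,Jinv(x[:2],x[2],plane(c,[[u,v]],z/1000)[:,:2]*1000).round(1)[0])
E
```

```text
blankL [   8.5 -133.4]
blankR [  71.1 -134.3]
fenceendL [  71.2 -183.3]
fenceendR [  88.  -183.4]
fenceUp [71.4 13.2]
pin [-77.5 -63.9]
baseR [ 120.2 -195.4]
baseL [-153.2 -193.6]
cap [-23.2 -53.7]
```

Call:
jog_arm(targets=[[0,[0,4,0],0],[0,[0,8,0],0],[0,[0,9.5,0],0],[0,[0,10.5,0],0],[0,[0,10.5,0],0]])

```text
time_s: 1.9
ee_pos: [0.6024, -0.2012, 0.0458]
eef_rot: [-1.571, -0.0, -0.126]
force: [0.3, -0.9, -0.1]
grip_width: 0.0003
```

Call:
jog_arm(targets=[[0,[0,0,0.5],0],[0,[0,0,1],0],[0,[0,0,1.4],0],[0,[0,0,1.8],0],[0,[0,0,2.2],0],[0,[0,0,2.6],0],[0,[0,0,3],0],[0,[0,0,3.4],0],[0,[0,0,3.8],0]])

```text
time_s: 2.8
ee_pos: [0.6073, -0.1627, 0.0455]
eef_rot: [-1.571, -0.0, -0.125]
force: [-0.5, -1.4, 1.2]
grip_width: 0.0004
```

Call:
jog_arm(targets=[[0,[0,0,0.3],0],[0,[0,0,0.6],0],[0,[0,0,0.9],0],[0,[0,0,1.2],0],[0,[0,0,1.4],0]])

```text
time_s: 3.3
ee_pos: [0.609, -0.1488, 0.0455]
eef_rot: [-1.571, 0.0, -0.125]
force: [-1.0, -1.2, 1.6]
grip_width: 0.0009
```

```bash
python3 - <<'E'
from h import *
from station import ctrl,optics
print(where(ctrl.get_obs()))
c=optics.camera("top");cv2.imwrite("pics/t2.png",cv2.resize(c["img"][140:265,235:400,::-1],None,fx=4.8,fy=4.8,interpolation=cv2.INTER_CUBIC))
E
```

```text
(array([  37.4, -112.9]), np.float64(45.5), 'jyaw', np.float64(0.0), 'F', array([-1. , -1.2,  1.6]), 't', 3.3)
```

View pics/t2.png

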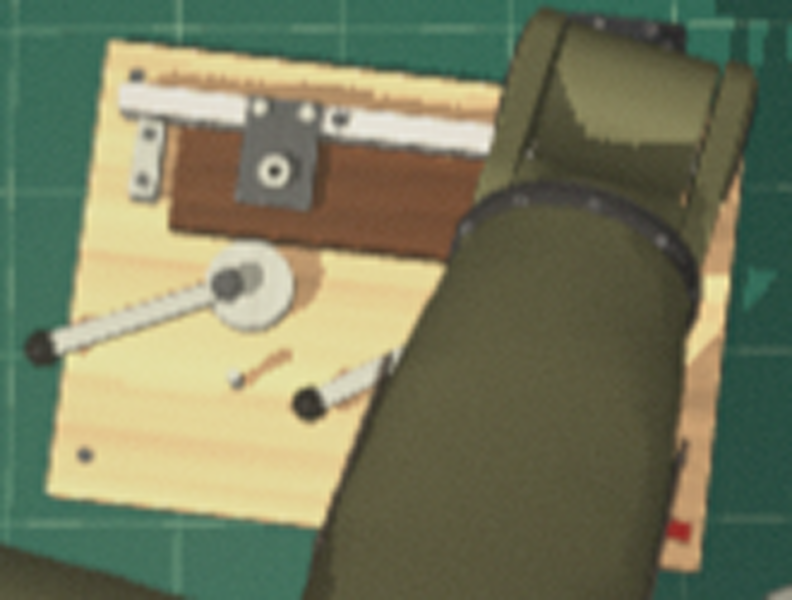

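The blank has slid. Its end is at crop x ≈ 172 and the stop face at about 160, so roughly 7 mm remains. I'll continue slowly until the force rises.

Call:
jog_arm(targets=[[0,[0,0,0.15],0],[0,[0,0,0.3],0],[0,[0,0,0.4],0],[0,[0,0,0.5],0],[0,[0,0,0.5],0]])

```text
time_s: 3.85
ee_pos: [0.6096, -0.1439, 0.0454]
eef_rot: [-1.571, 0.0, -0.125]
force: [0.5, 0.2, -0.1]
grip_width: 0.0005
```

Call:
jog_arm(targets=[[0,[0,0,0.1],0],[0,[0,0,0.2],0],[0,[0,0,0.2],0]])

```text
time_s: 4.15
ee_pos: [0.6098, -0.1419, 0.0454]
eef_rot: [-1.571, 0.0, -0.125]
force: [0.7, 0.4, -0.4]
grip_width: 0.0007
```

Call:
jog_arm(targets=[[0,[0,0,0.1],0],[0,[0,0,0.2],0],[0,[0,0,0.2],0]])

```text
time_s: 4.45
ee_pos: [0.6101, -0.1399, 0.0454]
eef_rot: [-1.571, 0.0, -0.125]
force: [-1.0, -0.3, 0.4]
grip_width: 0.0002
```

Call:
jog_arm(targets=[[0,[0,0,0.1],0],[0,[0,0,0.2],0],[0,[0,0,0.2],0]])

```text
time_s: 4.75
ee_pos: [0.6101, -0.1393, 0.0454]
eef_rot: [-1.573, 0.0, -0.125]
force: [-2.5, -9.4, -0.1]
grip_width: 0.0008
```

Call:
jog_arm(targets=[[0,[0,0,0.1],0],[0,[0,0,0.2],0],[0,[0,0,0.2],0]])

```text
time_s: 5.05
ee_pos: [0.6101, -0.1391, 0.0456]
eef_rot: [-1.575, -0.0, -0.126]
force: [-4.4, -20.5, -1.2]
grip_width: 0.0006
```

The blank is against the stop: force rose to 20 N and advance stopped. I'll back off, correct the jig offset with this contact, and plan the lever arc.

```bash
python3 - <<'E'
from h import *
from station import ctrl
o=ctrl.get_obs();w=where(o);print(w)
x=np.load("jig.npy");dy=w[0][1]+8+98;x[:2]=J(x[:2],x[2],[0,dy])[0];np.save("jig.npy",x);print("dy",dy,x)
t=np.radians(65);p=np.array([-25.5,92])+76*np.array([-np.cos(t),np.sin(t)])+27*np.array([np.sin(t),np.cos(t)])
print(p,go(o,*p,125,-t))
E
```

```text
(array([  37.2, -103.2]), np.float64(45.6), 'jyaw', np.float64(-0.001), 'F', array([ -4.4, -20.5,  -1.2]), 't', 5.05)
dy 2.799999999999997 [ 5.86327767e+02 -2.93318339e+01 -1.24886699e-01]
[-33.14867764 172.29008488] (array([-7.06, -8.06, 27.79]), 1.134)
```

Call:
jog_arm(targets=[[0,[0,0,-0.5],0],[0,[0,0,-1.3],0],[0,[0,-3,-1.3],0],[0,[0,-7.5,-1.3],0],[0,[0,-8.3,-1.3],0],[0,[0,-8.3,-1.3],0]])

```text
time_s: 5.65
ee_pos: [0.6096, -0.1492, 0.1301]
eef_rot: [-1.571, -0.003, -0.125]
force: [0.2, -0.3, -0.9]
grip_width: 0.0006
```

```bash
python3 - <<'E'
from h import *
from station import ctrl
o=ctrl.get_obs();print(where(o))
t=np.radians(65);p=np.array([-25.5,92])+76*np.array([-np.cos(t),np.sin(t)])+27*np.array([np.sin(t),np.cos(t)])
print(p,go(o,*p,125,-t))
E
```

```text
(array([  38. , -116.1]), np.float64(130.1), 'jyaw', np.float64(0.0), 'F', array([ 0.2, -0.3, -0.9]), 't', 5.65)
[-33.14867764 172.29008488] (array([-7.12,  0.48, 28.84]), 1.135)
```

Call:
jog_arm(targets=[[0,[-0.9,0,3.6],0.14],[0,[-1.8,0,7.2],0.28],[0,[-2.7,0,10.8],0.42],[0,[-3.6,0,14.4],0.56],[0,[-4.5,0,18],0.7],[0,[-5.4,0,21.6],0.84],[0,[-6.3,0,25.2],0.98],[0,[-7.1,0.2,28.8],1.1],[0,[-7.1,0.5,28.8],1.135],[0,[-7.1,0.5,28.8],1.135]])

```text
time_s: 6.65
ee_pos: [0.5734, 0.1463, 0.1213]
eef_rot: [-1.574, 0.0, -1.259]
force: [-0.1, 1.2, -0.4]
grip_width: 0.0005
```

```bash
python3 - <<'E'
from h import *
from station import ctrl,optics
o=ctrl.get_obs();print(where(o))
c=optics.camera("wrist");cv2.imwrite("pics/w2.png",c["img"][...,::-1])
T=np.eye(4);T[:3,:3]=Ro.from_euler("xyz",o["eef_rot"]).as_matrix();T[:3,3]=o["ee_pos"]
c["world_to_cam"]=np.linalg.inv(T@c["mount"]);import pickle;pickle.dump(c,open("w2.pkl","wb"))
x=np.load("jig.npy");print(proj(c,np.c_[J(x[:2],x[2],[[-33.1,172.3],[-57.6,160.9],[-25.5,92]])/1000,[.033,.043,.05]]).round())
E
```

```text
(array([-34.7, 172.7]), np.float64(121.3), 'jyaw', np.float64(-1.134), 'F', array([-0.1,  1.2, -0.4]), 't', 6.65)
[[324. 252.]
 [324. 289.]
 [425. 292.]]
```

View pics/w2.png

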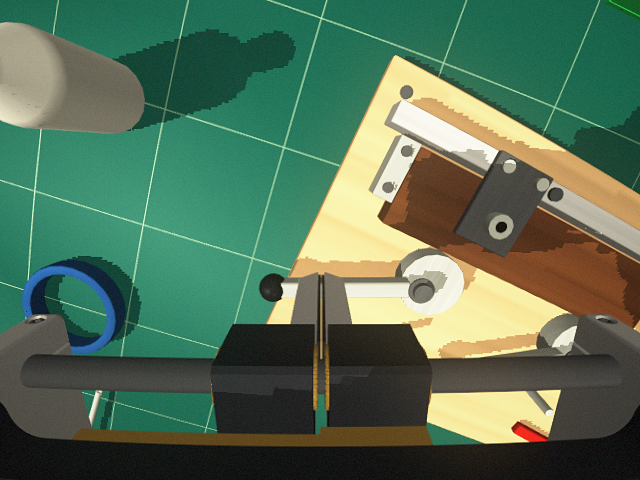

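The wrist view shows the arm along row 288 from the ball (272,288) to the cap (422,291), where I predicted it. The landing spot (324,252) is free, and the blank touches the stop. Next I descend.

Call:
jog_arm(targets=[[0,[0,3,0],0],[0,[0,5.5,0],0],[0,[0,6.8,0],0],[0,[0,7.2,0],0],[0,[0,7.2,0],0]])

```text
time_s: 7.2
ee_pos: [0.5746, 0.1452, 0.0515]
eef_rot: [-1.571, 0.0, -1.26]
force: [0.3, -0.5, 1.4]
grip_width: 0.0004
```

```bash
cat > arc.py <<'E'
from h import *
from station import ctrl
import sys
py=float(sys.argv[1]);z=float(sys.argv[2]);o=ctrl.get_obs();print(where(o))
for s in sys.argv[3:]:
    d,off=map(float,s.split(","));t=np.radians(d)
    p=np.array([-25.5,py])+76*np.array([-np.cos(t),np.sin(t)])+off*np.array([np.sin(t),np.cos(t)])
    print(s,go(o,*p,z,-t))
E
python3 arc.py 92 50 65,18 65,14.5 60,14.5 55,14.5 50,14.5 45,14.5 40,14.5 35,14.5 30,14.5 25,14.5 20,14.5
```

```text
(array([-33.4, 171.7]), np.float64(51.5), 'jyaw', np.float64(-1.135), 'F', array([ 0.3, -0.5,  1.4]), 't', 7.2)
65,18 (array([-0.04,  0.15, -0.85]), -0.001)
65,14.5 (array([-0.04,  0.15, -1.2 ]), -0.001)
60,14.5 (array([-0.14,  0.15, -1.87]), -0.088)
55,14.5 (array([-0.17,  0.15, -2.55]), -0.175)
50,14.5 (array([-0.15,  0.15, -3.22]), -0.263)
45,14.5 (array([-0.07,  0.15, -3.89]), -0.35)
40,14.5 (array([ 0.06,  0.15, -4.55]), -0.437)
35,14.5 (array([ 0.26,  0.15, -5.2 ]), -0.524)
30,14.5 (array([ 0.51,  0.15, -5.82]), -0.612)
25,14.5 (array([ 0.81,  0.15, -6.43]), -0.699)
20,14.5 (array([ 1.17,  0.15, -7.  ]), -0.786)
```

Call:
jog_arm(targets=[[0,[0,0,-0.8],0],[0,[0,0,-1.2],0],[0,[-0.14,0,-1.87],-0.09],[0,[-0.17,0,-2.55],-0.175],[0,[-0.15,0,-3.2],-0.26],[0,[-0.07,0,-3.9],-0.35],[0,[0.06,0,-4.55],-0.44],[0,[0.26,0,-5.2],-0.52],[0,[0.51,0,-5.8],-0.61],[0,[0.8,0,-6.4],-0.7]])

```text
time_s: 8.2
ee_pos: [0.5161, 0.1184, 0.0525]
eef_rot: [-1.569, -0.002, -0.556]
force: [3.9, 2.4, -0.4]
grip_width: 0.0003
```

```bash
python3 arc.py 92 51 22,14.5 18,14.5 15,14.5 12,14.5 9,14.5 6,14.5 4,14.5 2,14.5 0,14.5 0,13
```

```text
(array([-88.1, 137.8]), np.float64(52.5), 'jyaw', np.float64(-0.431), 'F', array([ 3.9,  2.4, -0.4]), 't', 8.2)
22,14.5 (array([-0.06,  0.15, -0.46]), -0.047)
18,14.5 (array([-0.12,  0.15, -0.99]), -0.117)
15,14.5 (array([-0.14,  0.14, -1.4 ]), -0.169)
12,14.5 (array([-0.14,  0.14, -1.8 ]), -0.222)
9,14.5 (array([-0.11,  0.14, -2.21]), -0.274)
6,14.5 (array([-0.07,  0.14, -2.61]), -0.326)
4,14.5 (array([-0.02,  0.14, -2.88]), -0.361)
2,14.5 (array([ 0.03,  0.14, -3.14]), -0.396)
0,14.5 (array([ 0.09,  0.14, -3.41]), -0.431)
0,13 (array([ 0.15,  0.14, -3.54]), -0.431)
```

Call:
jog_arm(targets=[[0,[-0.06,0,-0.46],-0.05],[0,[-0.12,0,-1],-0.12],[0,[-0.14,0,-1.4],-0.17],[0,[-0.14,0,-1.8],-0.22],[0,[-0.11,0,-2.2],-0.27],[0,[-0.07,0,-2.6],-0.33],[0,[-0.02,0,-2.9],-0.36],[0,[0.03,0,-3.15],-0.4],[0,[0.09,0,-3.4],-0.43],[0,[0.09,0,-3.4],-0.43]])

```text
time_s: 9.2
ee_pos: [0.4998, 0.0916, 0.0526]
eef_rot: [-1.565, -0.004, -0.129]
force: [8.0, 24.5, -7.8]
grip_width: 0.0001
```

```bash
python3 arc.py 92 51 0,14.5 0,12
```

```text
(array([-100.9,  109.2]), np.float64(52.6), 'jyaw', np.float64(-0.004), 'F', array([ 8. , 24.5, -7.8]), 't', 9.2)
0,14.5 (array([-0.05,  0.15, -0.28]), -0.004)
0,12 (array([-0.05,  0.15, -0.53]), -0.004)
```

Call:
jog_arm(targets=[[0,[0,0,-0.1],0],[0,[0,0,-0.1],0],[0,[0,0,-0.1],0]])

```text
time_s: 9.5
ee_pos: [0.4998, 0.0915, 0.0526]
eef_rot: [-1.564, -0.005, -0.13]
force: [8.8, 32.2, -8.5]
grip_width: 0.0005
```

```bash
python3 arc.py 92 51 0,14.5
```

```text
(array([-100.9,  109.1]), np.float64(52.6), 'jyaw', np.float64(-0.005), 'F', array([ 8.8, 32.2, -8.5]), 't', 9.5)
0,14.5 (array([-0.06,  0.16, -0.26]), -0.005)
```

Force rises by 8 N with no movement, so the left lever is on its pin. On to the right lever.

Call:
jog_arm(targets=[[0,[0,0,0.5],0],[0,[0,0,1.7],0],[0,[0,-3,2],0],[0,[0,-7.5,2],0],[0,[0,-7.5,2],0]])

```text
time_s: 10.0
ee_pos: [0.5033, 0.1087, 0.1319]
eef_rot: [-1.569, -0.008, -0.13]
force: [0.8, -0.1, -1.1]
grip_width: 0.0006
```

```bash
python3 arc.py -58 120 57,28
```

```text
(array([-99.6, 126.6]), np.float64(131.9), 'jyaw', np.float64(-0.005), 'F', array([ 0.8, -0.1, -1.1]), 't', 10.0)
57,28 (array([  5.66,   1.22, -10.54]), 0.99)
```

Call:
jog_arm(targets=[[0,[0.8,0.2,-1.5],0.14],[0,[1.6,0.4,-3],0.28],[0,[2.4,0.6,-4.5],0.42],[0,[3.2,0.8,-6],0.56],[0,[4,1,-7.5],0.7],[0,[4.8,1.2,-9],0.84],[0,[5.66,1.2,-10.5],0.98],[0,[5.66,1.2,-10.5],0.99],[0,[5.66,1.2,-10.5],0.99]])

```text
time_s: 10.9
ee_pos: [0.5434, -0.0032, 0.1143]
eef_rot: [-1.571, 0.0, -1.118]
force: [-0.3, 0.8, -0.1]
grip_width: 0.0007
```

```bash
python3 arc.py -58 51 57,28 ; python3 - <<'E'
from h import *
from station import ctrl,optics
o=ctrl.get_obs()
c=optics.camera("wrist");cv2.imwrite("pics/w3.png",c["img"][...,::-1])
T=np.eye(4);T[:3,:3]=Ro.from_euler("xyz",o["eef_rot"]).as_matrix();T[:3,3]=o["ee_pos"]
c["world_to_cam"]=np.linalg.inv(T@c["mount"])
x=np.load("jig.npy");t=np.radians(57);n=np.array([np.sin(t),np.cos(t)]);u=np.array([-np.cos(t),np.sin(t)]);p=np.array([-25.5,-58])
print(proj(c,np.c_[J(x[:2],x[2],[p+76*u+28*n,p+76*u,p+108*u,p])/1000,[.033,.043,.043,.05]]).round())
E
```

```text
(array([-45.9,  20.5]), np.float64(114.3), 'jyaw', np.float64(-0.993), 'F', array([-0.3,  0.8, -0.1]), 't', 10.9)
57,28 (array([0.1 , 6.33, 0.23]), 0.002)
[[324. 254.]
 [324. 293.]
 [281. 293.]
 [427. 297.]]
```

View pics/w3.png

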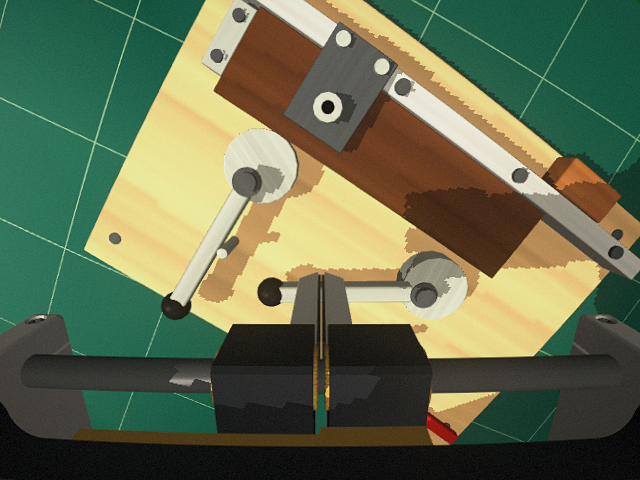

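The left arm lies against its pin at (222,252) and the blank is at the stop. The right arm runs along row 292 as predicted, with the landing spot (324,254) free.

Call:
jog_arm(targets=[[0,[0,2.5,0.2],0],[0,[0,5,0.2],0],[0,[0,6.2,0.2],0],[0,[0,6.3,0.2],0],[0,[0,6.3,0.2],0]])

```text
time_s: 11.45
ee_pos: [0.5457, -0.0023, 0.0521]
eef_rot: [-1.57, -0.0, -1.119]
force: [0.8, 1.1, 0.3]
grip_width: 0.0007
```

```bash
python3 arc.py -58 51 57,18 57,14.5 52,14.5 46,14.5 41,14.5 36,14.5 31,14.5 26,14.5 22,14.5 19,14.5
```

```text
(array([-43.7,  21.7]), np.float64(52.1), 'jyaw', np.float64(-0.994), 'F', array([0.8, 1.1, 0.3]), 't', 11.45)
57,18 (array([ 0.08,  0.11, -1.02]), 0.001)
57,14.5 (array([ 0.08,  0.11, -1.37]), 0.001)
52,14.5 (array([-0.02,  0.11, -2.03]), -0.086)
46,14.5 (array([-0.06,  0.11, -2.84]), -0.191)
41,14.5 (array([-0.03,  0.11, -3.52]), -0.278)
36,14.5 (array([ 0.06,  0.11, -4.18]), -0.366)
31,14.5 (array([ 0.21,  0.11, -4.84]), -0.453)
26,14.5 (array([ 0.41,  0.11, -5.49]), -0.54)
22,14.5 (array([ 0.61,  0.11, -5.99]), -0.61)
19,14.5 (array([ 0.79,  0.11, -6.35]), -0.662)
```

Call:
jog_arm(targets=[[0,[0.08,0,-1],0],[0,[0.08,0,-1.4],0],[0,[0,0,-2],-0.09],[0,[-0.06,0,-2.8],-0.19],[0,[-0.03,0,-3.5],-0.28],[0,[0.06,0,-4.2],-0.37],[0,[0.2,0,-4.8],-0.45],[0,[0.4,0,-5.5],-0.54],[0,[0.6,0,-6],-0.61],[0,[0.8,0,-6.35],-0.66]])

```text
time_s: 12.45
ee_pos: [0.4916, -0.0379, 0.0522]
eef_rot: [-1.57, -0.001, -0.457]
force: [0.1, 2.4, 0.9]
grip_width: 0.0
```

```bash
python3 arc.py -58 51 17,14.5 14,14.5 11,14.5 8,14.5 6,14.5 4,14.5 2,14.5 0,14.5
```

```text
(array([-92.9, -20.3]), np.float64(52.2), 'jyaw', np.float64(-0.333), 'F', array([0.1, 2.4, 0.9]), 't', 12.45)
17,14.5 (array([-0.04,  0.12, -0.19]), -0.036)
14,14.5 (array([-0.09,  0.12, -0.59]), -0.088)
11,14.5 (array([-0.12,  0.12, -0.99]), -0.141)
8,14.5 (array([-0.13,  0.12, -1.4 ]), -0.193)
6,14.5 (array([-0.12,  0.12, -1.67]), -0.228)
4,14.5 (array([-0.11,  0.12, -1.94]), -0.263)
2,14.5 (array([-0.08,  0.12, -2.21]), -0.298)
0,14.5 (array([-0.05,  0.12, -2.48]), -0.333)
```

Call:
jog_arm(targets=[[0,[-0.04,0,-0.3],-0.04],[0,[-0.09,0,-0.6],-0.09],[0,[-0.12,0,-1],-0.14],[0,[-0.13,0,-1.4],-0.19],[0,[-0.12,0,-1.7],-0.23],[0,[-0.11,0,-1.95],-0.26],[0,[-0.08,0,-2.2],-0.3],[0,[-0.05,0,-2.5],-0.33],[0,[-0.05,0,-2.5],-0.33]])

```text
time_s: 13.35
ee_pos: [0.481, -0.0572, 0.0523]
eef_rot: [-1.566, -0.003, -0.13]
force: [10.2, 28.3, -0.9]
grip_width: 0.0006
```

Call:
jog_arm(targets=[[0,[0,0,-0.1],0],[0,[0,0,-0.1],0],[0,[0,0,-0.1],0]])

```text
time_s: 13.65
ee_pos: [0.481, -0.0574, 0.0523]
eef_rot: [-1.565, -0.003, -0.13]
force: [9.2, 35.8, -0.4]
grip_width: 0.0005
```

```bash
python3 arc.py -58 51 0,14.5
```

```text
(array([-101.,  -41.]), np.float64(52.3), 'jyaw', np.float64(-0.005), 'F', array([ 9.2, 35.8, -0.4]), 't', 13.65)
0,14.5 (array([-0.05,  0.13, -0.26]), -0.005)
```

Same signature as the left one: the same 2.6 mm offset, rising force and no motion. I'll back off, rise and move clear to check.

Call:
jog_arm(targets=[[0,[0,0,0.5],0],[0,[0,0,1.7],0],[0,[0,-3,2],0],[0,[0,-7.5,2],0],[0,[0,-11,2],0],[0,[0,-15,2],0],[0,[0,-15,2],0]])

```text
time_s: 14.35
ee_pos: [0.4842, -0.0409, 0.2067]
eef_rot: [-1.571, -0.009, -0.13]
force: [0.3, 1.1, -1.1]
grip_width: 0.0004
```

Call:
jog_arm(targets=[[0,[0,0,-4],0],[0,[0,0,-8],0],[0,[0,0,-12],0],[0,[0,0,-16],0],[0,[0,0,-20],0],[0,[0,0,-24],0],[0,[0,0,-28],0],[0,[0,0,-28],0],[0,[0,0,-28],0]])

```text
time_s: 15.25
ee_pos: [0.4459, -0.3185, 0.2007]
eef_rot: [-1.57, 0.001, -0.132]
force: [-0.8, 0.2, -0.8]
grip_width: 0.0005
```

```bash
python3 - <<'E'
from h import *
from station import ctrl,optics
print(where(ctrl.get_obs()))
c=optics.camera("top");cv2.imwrite("pics/t3.png",cv2.resize(c["img"][140:265,235:400,::-1],None,fx=4.8,fy=4.8,interpolation=cv2.INTER_CUBIC))
E
```

```text
(array([-103.3, -304.4]), np.float64(200.7), 'jyaw', np.float64(-0.007), 'F', array([-0.8,  0.2, -0.8]), 't', 15.25)
```

View pics/t3.png

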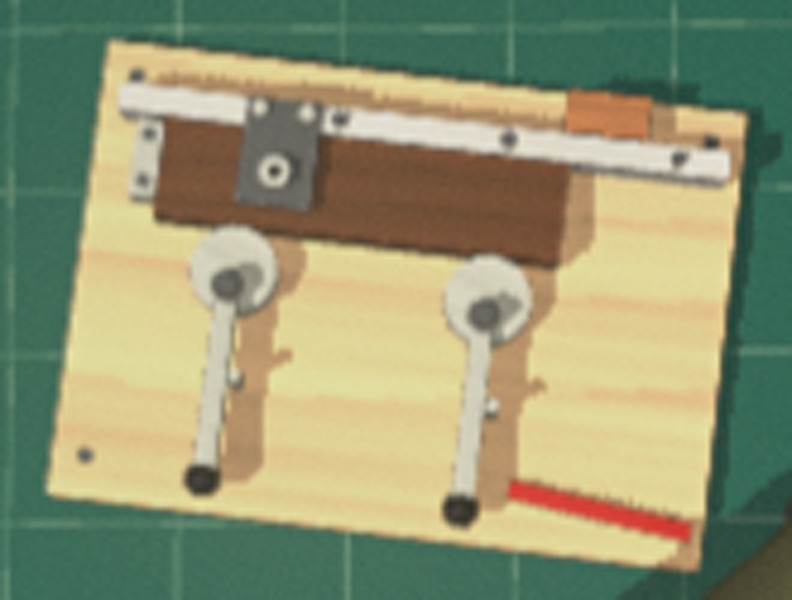

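Both arms touch their pins, at crop (236,379) and (491,408), and run parallel to the base edges. The blank's end is flush on the stop at (158,205) and its side is on the fence. The pencil and offcut are unmoved.

```bash
python3 -c "
from station import ctrl
print(ctrl.hand_in())"
```

```text
the job is handed in; nothing more can be done
None
```

The blank is against the end stop and both cam levers are closed on their stop pins. I handed the job in at about 15 s on the robot clock.

- **Blank:** I slid it along the fence with the closed fingertips until the force rose to about 20 N and it stopped moving.
- **Levers:** I closed the left lever first, then the right. For each, the last 1 mm of push added about 8 N with almost no movement.
- **Last check:** The final top picture shows the blank flush on the stop and along the fence, and both arms on their pins, parallel to the base edges. The pencil and offcut had not moved; I did not recheck the other bystanders afterwards. The robot was clear of everything.
- **Disagreements:** The jig position from the camera was about 3 mm off along the fence, and I corrected it from the contact with the stop. After that, both levers still stopped about 2.6 mm short of the calculated position. I put that down to calibration error, because the force readings and pictures show them on their pins.

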